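# Refill the empty lanes of the lock-cylinder dispenser

### The arm

A 6-joint arm with a two-finger parallel gripper is mounted at the origin on a cart in front of the work surface, level with it; the furniture and walls round the work are solid. World frame = base frame: x ahead of the robot, y to its left, z up, the work surface at z = 0. Lengths are in m, angles in degrees, forces in N, time in s.
With the tool pointing down it reaches from about 0.4 to 0.825 m from the base axis. Payload 7 kg.
Tool frame: the origin (TCP) lies on the centre line of the jaws, within the pads' length; the fingertips stand 22 mm ahead of it and the grasp point (between the pads) lies 3 mm ahead of it; z points along the fingers, y is the line along which they close (so a half turn about z gives the same grasp; the last joint's range is limited). The gripper opens to 88 mm and grips with 3 to 60 N. Pads are 19 mm wide; open, the fingers measure 130 mm over their backs; the gripper's body (78 mm by 193 mm) begins 47 mm behind the grasp point.
Start: joints at [93.627, 20.546, 0.682, 0, -70.136, -16.507], TCP at [0.15, 0.658, 0.228] pointing down, gripper open.
Joint ranges: [-176.03, 176.03], [-82.01, 121.73], [-58.28, 71.71], [-173.87, 95.51], [-174.79, -0.11], [-173.66, 173.66]. Speed limits (degrees/s): [136.94, 136.94, 172.46, 180, 180, 180].

### API

Orientations are given as [roll, pitch, yaw] about the fixed x, y, z axes, in that order (R = Rz(yaw) Ry(pitch) Rx(roll)).
In Python, from plant import get_state, cams, r gives the robot as it stands.
- The arm moves only by the tool apply_moves, never from a script. Its argument "targets" is a list of rows, each an object with "dp": the shift along the world's x, y, z in m, a list of three; "yaw": the turn about the world's z in degrees. In form: [{"dp": [x, y, z], "yaw": yaw}, ...]. A call has 1 to 20 rows; each row is the pose to reach, as a shift and turn from the pose commanded when the call began; what a row does not reach only later rows make up. A row lasts 1/12 s, in which the tool goes at most 41.7 mm and 7.16 degrees, less where a joint would pass 70% of its speed; a pose out of reach is approached as far as the arm can. A call with a gripper value outside its range is refused whole. "grip" is the gripper command: -1 is fully open, 1 is shut, values between are in proportion, set as the call begins (left out, the last holds). The fingers move at their own pace and stop on an object; "squeeze" is the grip in N (left out, the last holds). Time passes only in rows, so rows that repeat a pose let the fingers close. It gives the time, the measured TCP pose, the force, the opening and the grip force at its end, in the units of the state.
- get_state(): the state, without advancing time (a new reading comes with each control period).
- cams.capture(name): name is "side" or "top" or "wrist"; returns a dict with "image" (480x640x3 uint8, red, green, blue), "range_z" (480x640 float32, m along the optical axis (not along the pixel's ray), 0 where there is no reading), "fx", "fy", "cx", "cy" (pixels), "k1" (the pictures are not rectified: a ray, as slopes to the right and down, at radius r is drawn at 1 + k1 r^2 times it, then the intrinsics apply), "R" (3x3) and "t" (3): a world point X has camera coordinates R X + t; the wrist camera has in their place "T_tool_cam" (4x4, takes a point from camera to tool coordinates, whose origin is the TCP and whose axes are the flange's). Camera axes: x right, y down, z forward; pixel columns grow to the right and rows downward; lengths in m; the calibration is good to about 2 mm. A picture is of the moment at which its call begins: read the wrist's pose just before it.
- r.close_job(): hands the job in; it is judged then, once.
The state is a dict: "time_s": time; "joints": joint angles; "qd": joint speeds; "joint_torque": joint torques, N m; "tcp_pos": TCP position; "eef_rot": TCP orientation; "contact_force": force on the tool from outside, world axes, zero at the start; "moment": the same for the moment, N m; "gripper_width": finger opening in m; "gripper_force": force on a finger pad.
Only numpy, scipy, OpenCV 4.12 (cv2) and the standard library are available. Lean on these libraries where they do the work, as an engineer would, in place of code of your own. Each camera call takes 0.05 s, during which the arm holds its last target. There are 200 camera calls.

### The job

Two of the four lanes of the counter dispenser have run out of lock cylinders: take the two spare cylinders out of the blue bin and load one into each empty lane, lying flat and lengthwise, pushed in against the spring until the steel catch has snapped up behind it and holds it there. Push with feeling, do not ram a cylinder against the rear stop. Let nothing out of the lanes that are full, and leave the padlock, the grease tin and the oil bottle where they are.

Things in the scene. Friction and masses are not known exactly. Their poses are not given: they have to be found in the camera images.
- dispenser: Dark grey smooth plastic dispenser for lock cylinders, screwed down, 146 x 172 x 39 mm, four lanes side by side. Origin: underside, mid width, on the line of the catch tips. +x runs into the lanes, away from the loading side; z up. Lane floors and the open flat apron before them (x -58 to 0) are at z 15. A full lane shows a brass cylinder; in an empty one the orange follower stands at the front.
- lane_1 (a point): Leftmost lane (seen from the loading side): point on the lane floor, at the lane's middle, between the tip of its catch (x 0) and the lane's mouth. Lane pitch 40 mm. 4 mm dividers, 20 mm tall, leave a lane 36 mm wide; their tapered noses begin at x 6. A cylinder lies lengthwise along x.
- lane_2 (a point): Second lane from the left, same point. Catch of each lane: a steel tongue 12 mm wide in the floor, hinged at x -28, rising to an upright tip at x 0, 4.5 mm above the floor. A cylinder pushed over it presses it down (under 1 N); once the cylinder's rear end has passed x 0 the tip snaps up behind it and holds it.
- lane_3 (a point): Third lane from the left, same point. Follower of each lane: a sprung orange plate 22 mm wide, 16 mm tall; its face stands at x 20 in an empty lane and is pushed back by the cylinder, 2.5 N at first, 4 N at the end. It throws an unlatched cylinder back out. Which lanes are empty is not told: look, or feel for it.
- lane_4 (a point): Rightmost lane, same point. Hard stop: rubber-faced posts stop the cylinder's front end at x 65, only 3 mm beyond the place where it is held (front end x 62, rear end x 0), so stop pushing when the force rises; pushing home takes about 4 to 8 N. A held cylinder's rear 6 mm stands out of the dividers.
- bin: Blue open picking bin, fixed, 120 (x) x 160 (y) x 40 mm, front wall (-x) 26 mm tall; walls 4 mm, floor 3 mm. Origin: centre of the underside, z up. The spares lie on its floor, roughly along its y. Obstacles: a black open-topped stand 0.30 m tall, left of the bin (world x 0.27 to 0.47, y -0.22 to 0.11), and an orange bench grinder behind the dispenser (x over 0.69, y over -0.26).
- spare_1: Spare brass lock cylinder lying flat, 33 (x) x 62 (y, end face to end face) x 17 mm (z), 0.19 kg. Origin: centre of its underside. Grasp across its x; inside the lanes there is no room for fingers beside it. Either end may go in first. At the start it lies in the half of the bin at the bin's +y.
- spare_2: The other spare lock cylinder, the same in every way; at the start in the half of the bin at the bin's -y.
- padlock: Brass padlock lying on the counter, 54 x 40 x 13 mm, bystander. Origin: centre of its underside.
- grease_tin: White round tin, 70 mm across, 24 mm tall, bystander. Origin: centre of its underside.
- oiler: Cream oil bottle with a red spout, upright, 45 mm across, 132 mm tall, bystander. Origin: centre of its underside, z up.
- catch_a (a joint): Catch of one of the four lanes (the letters do not tell which lane), rad: 0 = tip up, grows as it is pressed down, flush at about 0.18.
- follower_a (a joint): Follower of the lane with catch_a, m: 0 = lane empty, 0.042 = a cylinder held by the catch, 0.045 = cylinder on the rear stop. Letters do not tell which lane.
- catch_b (a joint): Catch of one of the four lanes (the letters do not tell which lane), rad: 0 = tip up, grows as it is pressed down, flush at about 0.18.
- follower_b (a joint): Follower of the lane with catch_b, m: 0 = lane empty, 0.042 = a cylinder held by the catch, 0.045 = cylinder on the rear stop. Letters do not tell which lane.
- catch_c (a joint): Catch of one of the four lanes (the letters do not tell which lane), rad: 0 = tip up, grows as it is pressed down, flush at about 0.18.
- follower_c (a joint): Follower of the lane with catch_c, m: 0 = lane empty, 0.042 = a cylinder held by the catch, 0.045 = cylinder on the rear stop. Letters do not tell which lane.
- catch_d (a joint): Catch of one of the four lanes (the letters do not tell which lane), rad: 0 = tip up, grows as it is pressed down, flush at about 0.18.
- follower_d (a joint): Follower of the lane with catch_d, m: 0 = lane empty, 0.042 = a cylinder held by the catch, 0.045 = cylinder on the rear stop. Letters do not tell which lane.
Mind the look-alikes: they are no part of the job. What is shaped like the spare_1 but red or turquoise is not meant. What is shaped like the spare_2 but turquoise is not meant.

How it is judged:
By the outcome, as a careful person would: the job done as asked, in the order asked, and still so for the second after the job is handed in, with the robot touching nothing.
It also fails if it takes over 70 s, if anything falls off the work surface, if the arm or the gripper's body presses on something with over 40 N, if the wrist force passes 120 N, or if a joint passes its speed limit or range.

## Working session

There is one attempt and no reset: what is moved stays moved. The work goes in short steps, Python scripts to look and compute and a tool call to move; the robot and the scene stay as the last step left them, time stands still between calls to the robot, and variables do not carry over. Pictures are saved under pics/ and viewed, at most 10 in all, crops included, and the job is handed in when it is done.

Besides the shell and the picture viewer there is one more tool, called as a command line: name --argument value ..., lists and objects as JSON in quotes. apply_moves: Moves the arm, as the interface text tells. Its arguments: {"type":"object","properties":{"targets":{"type":"array","items":{"type":"object","properties":{"dp":{"type":"array","items":{"type":"number"}},"yaw":{"type":"number"}}}},"grip":{"type":"number"},"squeeze":{"type":"number"}},"required":["targets"]}

```bash
mkdir -p pics; ls; python3 - <<'E'
from plant import get_state, cams, r
import cv2,numpy as np
print(get_state())
for n in("top","side"):
    c=cams.capture(n); cv2.imwrite(f"pics/{n}0.png",c["image"][:,:,::-1]); np.savez(f"{n}0.npz",**c)
    print(n,{k:v for k,v in c.items() if k not in("image","range_z")})
E
```

```text
pics
{'time_s': 0.0, 'joints': array([ 9.36269500e+01,  2.05914186e+01,  6.34869156e-01, -2.06677297e-02,
       -7.01374574e+01, -1.65089410e+01]), 'qd': array([ 0.04412952, -0.00130377, -0.06357879, -0.01563682,  0.06240918,
        0.02006156]), 'joint_torque': array([-2.90268881e-04, -5.82716775e+01,  2.93048126e+01,  6.99684799e+00,
        6.86174812e-03, -1.63386785e-04]), 'tcp_pos': array([0.15037786, 0.65753352, 0.22702949]), 'eef_rot': array([ 1.79904347e+02, -8.08796549e-03, -1.28890224e+01]), 'contact_force': array([ 0.91488835, -0.44590428,  0.10036928]), 'moment': array([ 0.00233407, -0.00482527, -0.03498744]), 'gripper_force': 0.0, 'gripper_width': 0.08751239380043005}
top {'fx': 619.5765103919595, 'fy': 619.5765103919595, 'cx': 323.78988118141535, 'cy': 236.98612579409564, 'k1': -0.13403789573353847, 'R': array([[ 0.02102536, -0.99949098, -0.02399415],
       [-0.99491752, -0.01855326, -0.09896921],
       [ 0.09847367,  0.02595307, -0.99480117]]), 't': array([-0.23419702,  0.5825205 ,  1.16267075])}
side {'fx': 621.7376611542422, 'fy': 621.7376611542422, 'cx': 321.1662114138677, 'cy': 240.13867522489673, 'k1': -0.12709467896187077, 'R': array([[ 0.17071732, -0.98521789,  0.01418837],
       [-0.56280475, -0.10932146, -0.81932877],
       [ 0.80876845,  0.13188832, -0.57314837]]), 't': array([-0.35637202,  0.32989279,  0.82710879])}
```

View pics/top0.png

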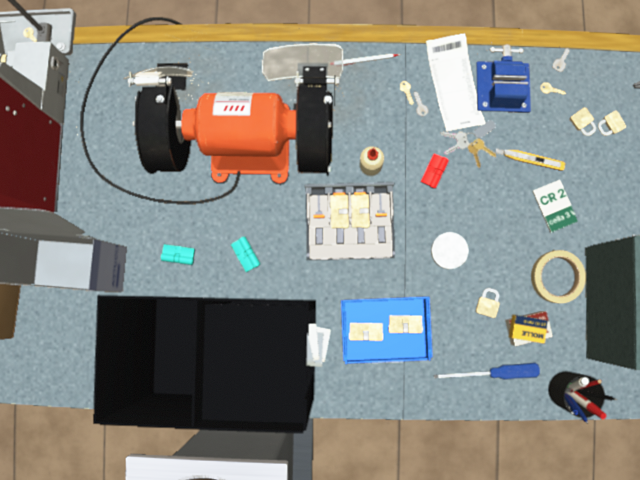

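View pics/side0.png

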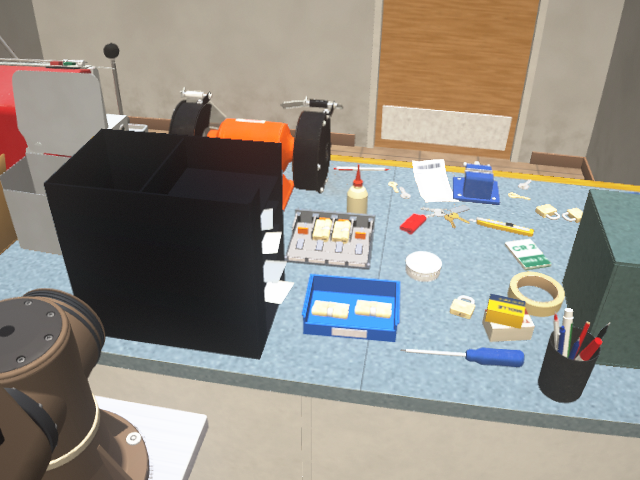

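The top view shows the dispenser at px (307–394, 186–260). Lanes 2 and 3 hold brass, and the orange followers at (319,215) and (381,213) mean lanes 1 and 4 are empty. The spares are at (366,331) and (405,324) in the bin.

```bash
cat > h.py <<'E'
import numpy as np,cv2
def ray(c,uv):
    K=np.array([[c["fx"],0,c["cx"]],[0,c["fy"],c["cy"]],[0,0,1.]])
    p=cv2.undistortPoints(np.array(uv,float).reshape(-1,1,2),K,np.array([float(c["k1"]),0,0,0,0])).reshape(-1,2)
    return np.c_[p,np.ones(len(p))]
def onz(c,uv,z):
    d=ray(c,uv)@c["R"]; o=-c["R"].T@c["t"]
    return o+d*((z-o[2])/d[:,2])[:,None]
def blobs(m,amin):
    n,l,s,ce=cv2.connectedComponentsWithStats(m.astype(np.uint8))
    return [(l==i) for i in range(1,n) if s[i,4]>=amin]
E
python3 - <<'E'
from h import *
for n in("top","side"):
    c=dict(np.load(n+"0.npz")); im=c["image"]; hsv=cv2.cvtColor(im,cv2.COLOR_RGB2HSV)
    H,S,V=[hsv[...,i].astype(int) for i in range(3)]
    def rep(name,m,z,roi,amin=30):
        k=np.zeros(m.shape,bool); k[roi[1]:roi[3],roi[0]:roi[2]]=1
        for b in blobs(m&k,amin):
            ys,xs=np.nonzero(b); P=onz(c,np.c_[xs,ys],z)[:,:2].astype(np.float32)
            (q,wh,a)=cv2.minAreaRect(P)
            print(n,name,"px",xs.mean().round(),ys.mean().round(),len(xs),"c",np.round(q,4),"wh",np.round(wh,4),"ang",round(a,1))
    roi={"top":(295,170,445,370),"side":(280,200,410,345)}[n]
    brass=(H>12)&(H<35)&(S>40)&(V>150)
    rb=(roi[0],290 if n=="top" else 285,roi[2],roi[3]); rd=(roi[0],roi[1],roi[2],265)
    rep("spare",brass,.020,rb); rep("full",brass,.032,rd)
    rep("foll",(H<14)&(S>140)&(V>120),.031,rd,8)
    rep("bin",(H>95)&(H<120)&(S>150),.04,rb,200)
    if n=="top":
        rep("disp",(S<45)&(V>60),.015,rd,100)
        rz=c["range_z"]
        for u,v in[(366,325),(405,319),(340,215),(350,252),(360,352)]:
            d=ray(c,[(u,v)])[0]*rz[v,u]; print(u,v,c["R"].T@(d-c["t"]))
for n,b in(("top",(290,170,450,370)),):
    c=np.load(n+"0.npz")["image"][b[1]:b[3],b[0]:b[2],::-1]; cv2.imwrite("pics/crop.png",cv2.resize(c,None,fx=3,fy=3,interpolation=2))
E
```

```text
top spare px 401.0 325.0 312 c [ 0.423  -0.3798] wh [0.0285 0.0592] ang 1.0
top spare px 358.0 331.0 225 c [ 0.4081 -0.2942] wh [0.0285 0.0362] ang 1.1
top spare px 377.0 336.0 51 c [ 0.4011 -0.3239] wh [0.0133 0.0229] ang 1.1
top full px 340.0 213.0 408 c [ 0.6382 -0.2518] wh [0.0678 0.0327] ang 1.1
top full px 360.0 212.0 425 c [ 0.6408 -0.2911] wh [0.0678 0.0345] ang 0.9
top full px 381.0 214.0 36 c [ 0.6327 -0.3314] wh [0.0229 0.0058] ang 85.3
top full px 318.0 216.0 38 c [ 0.6267 -0.2118] wh [0.0077 0.0211] ang 1.3
top foll px 432.0 177.0 269 c [ 0.7095 -0.4292] wh [0.0302 0.0398] ang 64.0
top bin px 386.0 330.0 4123 c [ 0.4135 -0.3434] wh [0.1175 0.1656] ang 3.6
top disp px 370.0 219.0 12911 c [ 0.6295 -0.3108] wh [0.1846 0.2924] ang 1.0
366 325 [ 0.42052508 -0.30659028  0.01553794]
405 319 [ 0.43323528 -0.38134702  0.01275041]
340 215 [ 0.6294059  -0.25290523  0.03158878]
350 252 [ 0.56001879 -0.27353542  0.01435965]
360 352 [ 0.36771454 -0.29655808  0.00099517]
side spare px 362.0 313.0 47 c [ 0.4017 -0.3658] wh [0.0079 0.0233] ang 10.6
side spare px 320.0 313.0 48 c [ 0.3849 -0.2909] wh [0.0079 0.0246] ang 10.7
side spare px 339.0 316.0 51 c [ 0.3855 -0.3277] wh [0.0126 0.0273] ang 16.3
side spare px 383.0 315.0 46 c [ 0.4012 -0.401 ] wh [0.0083 0.0263] ang 3.3
side full px 357.0 206.0 258 c [ 0.7326 -0.3132] wh [0.0544 0.0423] ang 7.9
side full px 322.0 231.0 151 c [ 0.6321 -0.2531] wh [0.0895 0.0352] ang 3.4
side full px 341.0 233.0 157 c [ 0.6333 -0.2933] wh [0.0907 0.0348] ang 2.6
side foll px 284.0 204.0 40 c [ 0.7105 -0.156 ] wh [0.0376 0.0111] ang 11.1
side foll px 406.0 225.0 83 c [ 0.6843 -0.421 ] wh [0.0474 0.0188] ang 3.2
side foll px 303.0 231.0 44 c [ 0.6163 -0.2155] wh [0.0147 0.0186] ang 11.0
side foll px 360.0 236.0 43 c [ 0.6221 -0.3336] wh [0.019  0.0156] ang 88.4
side bin px 353.0 310.0 3338 c [ 0.3879 -0.3463] wh [0.1468 0.1651] ang 3.1
```

View pics/crop.png

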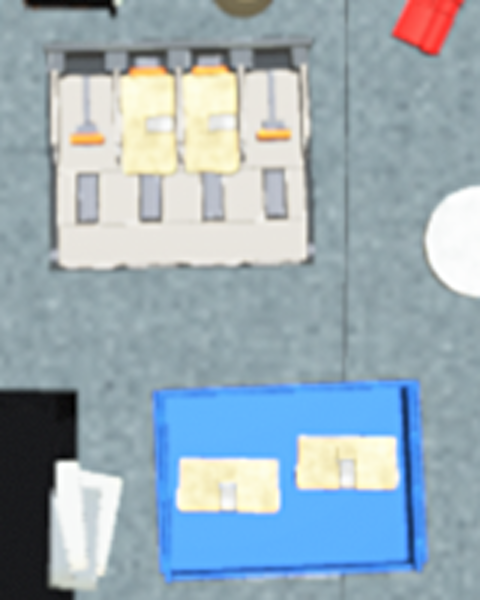

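The crop confirms it: lanes 1 and 4 are empty, with their followers at the front, and both spares lie roughly along y in the bin. I'll move to a hover over the dispenser, with the wrist turned towards −90°.

apply_moves --targets '[{"dp":[0,0,0.1],"yaw":0},{"dp":[0.02,-0.03,0.19],"yaw":-7},{"dp":[0.02,-0.03,0.19],"yaw":-7},{"dp":[0.02,-0.03,0.19],"yaw":-7},{"dp":[0.2,-0.3,0.19],"yaw":-77},{"dp":[0.2,-0.3,0.19],"yaw":-77},{"dp":[0.2,-0.3,0.19],"yaw":-77},{"dp":[0.2,-0.3,0.19],"yaw":-77},{"dp":[0.2,-0.3,0.19],"yaw":-77},{"dp":[0.2,-0.3,0.19],"yaw":-77},{"dp":[0.2,-0.3,0.19],"yaw":-77},{"dp":[0.41,-0.8,0.19],"yaw":-77},{"dp":[0.41,-0.8,0.19],"yaw":-77},{"dp":[0.41,-0.8,0.19],"yaw":-77},{"dp":[0.41,-0.8,0.19],"yaw":-77},{"dp":[0.41,-0.8,0.19],"yaw":-77},{"dp":[0.41,-0.8,0.19],"yaw":-77},{"dp":[0.41,-0.8,0.19],"yaw":-77},{"dp":[0.41,-0.8,0.19],"yaw":-77},{"dp":[0.41,-0.8,0.19],"yaw":-77}]' --grip -0.13

```text
time_s: 1.77
tcp_pos: [0.4779, 0.0456, 0.4169]
eef_rot: [-180.0, 0.0, -89.9]
contact_force: [1.8, 0.7, 1.0]
gripper_width: 0.0492
gripper_force: 0.0
```

apply_moves --targets '[{"dp":[0.04,-0.33,-0.04],"yaw":0},{"dp":[0.04,-0.33,-0.04],"yaw":0},{"dp":[0.04,-0.33,-0.04],"yaw":0},{"dp":[0.04,-0.33,-0.04],"yaw":0},{"dp":[0.04,-0.33,-0.04],"yaw":0},{"dp":[0.04,-0.33,-0.04],"yaw":0},{"dp":[0.04,-0.33,-0.04],"yaw":0},{"dp":[0.04,-0.33,-0.04],"yaw":0},{"dp":[0.04,-0.33,-0.04],"yaw":0},{"dp":[0.04,-0.33,-0.04],"yaw":0},{"dp":[0.04,-0.33,-0.04],"yaw":0}]'

```text
time_s: 2.68
tcp_pos: [0.5176, -0.2825, 0.3762]
eef_rot: [179.9, 0.0, -90.0]
contact_force: [0.3, 0.3, -0.8]
gripper_width: 0.0493
gripper_force: 0.0
```

```bash
cat >> h.py <<'E'
from scipy.spatial.transform import Rotation
def wrist(fn=None):
    from plant import get_state,cams
    s=get_state(); c=cams.capture("wrist"); T=np.eye(4)
    T[:3,:3]=Rotation.from_euler("xyz",s["eef_rot"],degrees=True).as_matrix(); T[:3,3]=s["tcp_pos"]
    W=T@c["T_tool_cam"]; c["R"]=W[:3,:3].T; c["t"]=-W[:3,:3].T@W[:3,3]
    if fn: cv2.imwrite(f"pics/{fn}.png",c["image"][:,:,::-1]); np.savez(fn+".npz",**c)
    return c,s
E
python3 - <<'E'
from h import *
c,s=wrist("w1"); print(s["tcp_pos"],s["eef_rot"],s["contact_force"],c["T_tool_cam"].round(3),c["fx"])
E
```

```text
[ 0.51757186 -0.28245498  0.37618097] [ 1.79933496e+02  2.35834395e-02 -8.99517233e+01] [ 0.33067874  0.27480338 -0.75401223] [[-0.    -0.969 -0.247  0.067]
 [ 1.    -0.     0.    -0.001]
 [-0.    -0.247  0.969 -0.157]
 [ 0.     0.     0.     1.   ]] 388.0344320455414
```

View pics/w1.png

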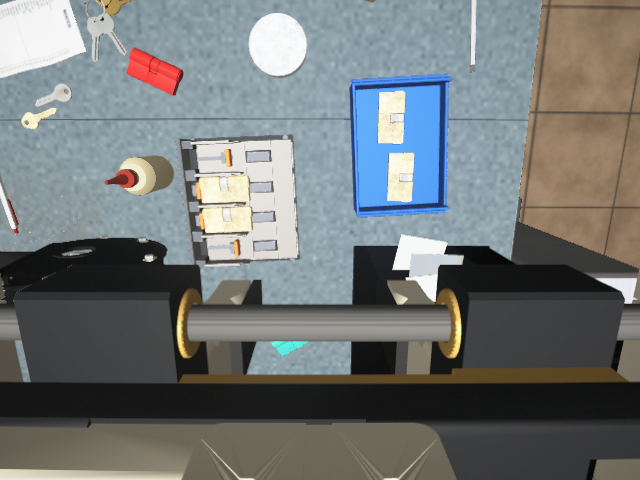

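The wrist view shows everything in one frame. The spares are at (391,117) and (401,177), the followers at (228,157) in lane 4 and (237,247) in lane 1, and the full cylinders in lanes 2 and 3.

```bash
python3 - <<'E'
from h import *
c=dict(np.load("w1.npz")); hsv=cv2.cvtColor(c["image"],cv2.COLOR_RGB2HSV)
H,S,V=[hsv[...,i].astype(int) for i in range(3)]
def rep(name,m,z,roi,amin=30,close=0):
    k=np.zeros(m.shape,np.uint8); k[roi[1]:roi[3],roi[0]:roi[2]]=m[roi[1]:roi[3],roi[0]:roi[2]]
    if close: k=cv2.morphologyEx(k,cv2.MORPH_CLOSE,np.ones((close,close)))
    for b in blobs(k,amin):
        ys,xs=np.nonzero(b); P=onz(c,np.c_[xs,ys],z)[:,:2].astype(np.float32)
        q,wh,a=cv2.minAreaRect(P)
        print(name,"px",xs.mean().round(),ys.mean().round(),len(xs),"c",np.round(q,4),"mean",P.mean(0).round(4),"wh",np.round(wh,4),"ang",round(a,1))
rep("spare",~((H>95)&(H<125)&(S>120)),.02,(362,86,436,208),300,3)
brass=(H>12)&(H<35)&(S>40)&(V>150)
rep("full",brass,.032,(180,130,300,262),100,5)
rep("foll",(H<14)&(S>140)&(V>120),.031,(200,130,300,262),8)
rep("bin",(H>95)&(H<125)&(S>120),.04,(340,60,470,230),300)
rep("apron",(S<40)&(V>170),.015,(262,130,320,275),100,15)
rep("catch",(V<160)&(V>60),.016,(245,140,278,255),30)
E
```

```text
spare px 391.0 117.0 1380 c [ 0.4266 -0.3833] mean [ 0.4265 -0.3829] wh [0.0337 0.0641] ang 0.3
spare px 400.0 176.0 1248 c [ 0.4112 -0.3082] mean [ 0.4111 -0.3086] wh [0.0337 0.0636] ang 0.2
full px 229.0 204.0 1770 c [ 0.6403 -0.2735] mean [ 0.6348 -0.2742] wh [0.0702 0.0738] ang 2.0
foll px 229.0 157.0 18 c [ 0.6312 -0.3339] mean [ 0.6312 -0.3337] wh [0.0013 0.0199] ang 2.8
foll px 237.0 246.0 23 c [ 0.6266 -0.2153] mean [ 0.6268 -0.217 ] wh [0.0031 0.0208] ang 8.8
bin px 400.0 144.0 10549 c [ 0.4159 -0.345 ] mean [ 0.4169 -0.3484] wh [0.1226 0.1667] ang 3.3
apron px 290.0 203.0 8245 c [ 0.5575 -0.2699] mean [ 0.5564 -0.2714] wh [0.0803 0.195 ] ang 0.0
catch px 260.0 155.0 90 c [ 0.5969 -0.335 ] mean [ 0.5943 -0.3364] wh [0.0332 0.0149] ang 2.8
catch px 266.0 214.0 59 c [ 0.5931 -0.2559] mean [ 0.5888 -0.2576] wh [0.014  0.0326] ang 87.4
catch px 260.0 243.0 44 c [ 0.5972 -0.2197] mean [ 0.599  -0.2182] wh [0.0315 0.0117] ang 28.1
catch px 274.0 247.0 36 c [ 0.5801 -0.2117] mean [ 0.5794 -0.2126] wh [0.0201 0.0104] ang 48.0
```

apply_moves --targets '[{"dp":[-0.107,-0.026,-0.08],"yaw":0},{"dp":[-0.107,-0.026,-0.08],"yaw":0},{"dp":[-0.107,-0.026,-0.08],"yaw":0},{"dp":[-0.107,-0.026,-0.08],"yaw":0},{"dp":[-0.107,-0.026,-0.18],"yaw":0},{"dp":[-0.107,-0.026,-0.18],"yaw":0},{"dp":[-0.107,-0.026,-0.18],"yaw":0},{"dp":[-0.107,-0.026,-0.18],"yaw":0},{"dp":[-0.107,-0.026,-0.18],"yaw":0}]'

```text
time_s: 3.48
tcp_pos: [0.4114, -0.3076, 0.1975]
eef_rot: [180.0, -0.0, -89.8]
contact_force: [-0.1, 0.3, 1.2]
gripper_width: 0.0496
gripper_force: 0.0
```

```bash
cat >> h.py <<'E'
def spares(c,z=.02):
    hsv=cv2.cvtColor(c["image"],cv2.COLOR_RGB2HSV); H,S,V=[hsv[...,i].astype(int) for i in range(3)]
    m=cv2.morphologyEx(((H>12)&(H<35)&(S>40)&(V>110)).astype(np.uint8),cv2.MORPH_CLOSE,np.ones((9,9)))
    for b in blobs(m,600):
        ys,xs=np.nonzero(b); P=onz(c,np.c_[xs,ys],z)[:,:2].astype(np.float32)
        q,wh,a=cv2.minAreaRect(P); print("brass px",xs.min(),xs.max(),ys.min(),ys.max(),"c",np.round(q,4),np.round(wh,4),round(a,1))
E
python3 - <<'E'
from h import *
c,s=wrist("w2"); print(s["tcp_pos"],s["eef_rot"][2],s["contact_force"]); spares(c)
E
```

```text
[ 0.4113741  -0.30755252  0.19753596] -89.75946334423601 [-0.08697688  0.33921808  1.21538092]
brass px 503 639 0 303 c [ 0.1967 -0.3559] [0.1202 0.2745] 11.5
brass px 14 100 220 286 c [ 0.6457 -0.279 ] [0.0785 0.0595] 3.0
brass px 391 461 281 374 c [ 0.3067 -0.2087] [0.059  0.0999] 13.1
brass px 610 639 340 380 c [ 0.1114 -0.1699] [0.0287 0.0473] 12.4
brass px 11 443 423 479 c [ 0.5103 -0.0652] [0.4588 0.0709] 0.3
brass px 589 639 460 479 c [ 0.0924 -0.0407] [0.025  0.0558] 88.8
```

View pics/w2.png

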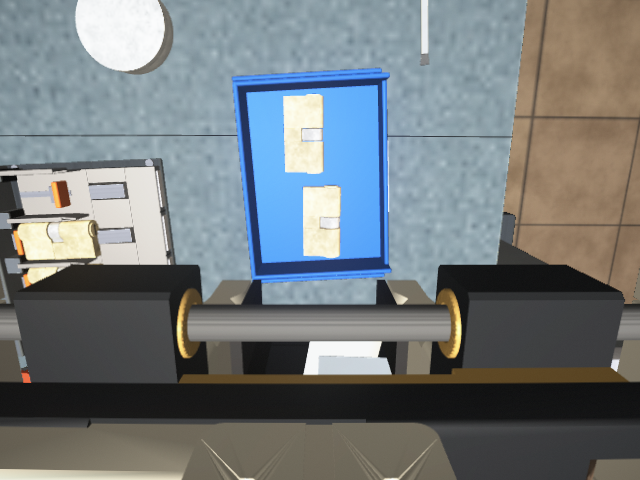

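The spares are at about (322,221) and (304,134). The jaw centre column is 320, so the gripper is lined up in x with spare_1.

```bash
python3 - <<'E'
from h import *
c=dict(np.load("w2.npz")); hsv=cv2.cvtColor(c["image"],cv2.COLOR_RGB2HSV)
m=np.zeros((480,640),np.uint8); nb=~((hsv[...,0]>90)&(hsv[...,0]<130)&(hsv[...,1]>100)); m[90:262,258:375]=nb[90:262,258:375]
for b in blobs(m,600):
    ys,xs=np.nonzero(b); P=onz(c,np.c_[xs,ys],.02)[:,:2].astype(np.float32); q,wh,a=cv2.minAreaRect(P); print(np.round(q,4),np.round(wh,4),a)
E
```

```text
[ 0.4252 -0.3827] [0.0329 0.0635] 0.3790567219257355
[ 0.4097 -0.3087] [0.0644 0.0324] 89.66374206542969
```

apply_moves --targets '[{"dp":[0,-0.001,-0.04],"yaw":0},{"dp":[0,-0.001,-0.08],"yaw":0},{"dp":[0,-0.001,-0.1],"yaw":0},{"dp":[0,-0.001,-0.1],"yaw":0}]'

```text
time_s: 3.87
tcp_pos: [0.4099, -0.3084, 0.0948]
eef_rot: [179.8, 0.1, -89.9]
contact_force: [-0.9, 0.1, 0.8]
gripper_width: 0.0496
gripper_force: 0.0
```

apply_moves --targets '[{"dp":[0,0,-0.03],"yaw":0},{"dp":[0,0,-0.055],"yaw":0},{"dp":[0,0,-0.063],"yaw":0},{"dp":[0,0,-0.063],"yaw":0},{"dp":[0,0,-0.063],"yaw":0}]'

```text
time_s: 4.28
tcp_pos: [0.4125, -0.3098, 0.0358]
eef_rot: [-179.9, -0.1, -89.8]
contact_force: [1.6, -0.6, 0.7]
gripper_width: 0.0495
gripper_force: 0.0
```

apply_moves --targets '[{"dp":[0,0,0],"yaw":0},{"dp":[0,0,0],"yaw":0},{"dp":[0,0,0],"yaw":0},{"dp":[0,0,0],"yaw":0},{"dp":[0,0,0],"yaw":0}]' --grip 1 --squeeze 30

```text
time_s: 4.7
tcp_pos: [0.4111, -0.3094, 0.0344]
eef_rot: [-179.9, -0.0, -89.9]
contact_force: [0.0, -0.4, 0.4]
gripper_width: 0.022
gripper_force: 0.0
```

```bash
python3 - <<'E'
from h import *
from plant import cams,get_state
c,s=wrist("w3"); print(s["gripper_width"],s["contact_force"])
a=c["image"][100:400,150:490,::-1]; b=cams.capture("side")["image"][200:350,220:420,::-1]
a=cv2.resize(a,(400,353)); b=cv2.resize(b,(400,300),interpolation=2)
cv2.imwrite("pics/c3.png",np.hstack([a[:300],b]))
E
```

```text
0.022014815217735666 [ 0.04645337 -0.35223529  0.38261143]
```

View pics/c3.png

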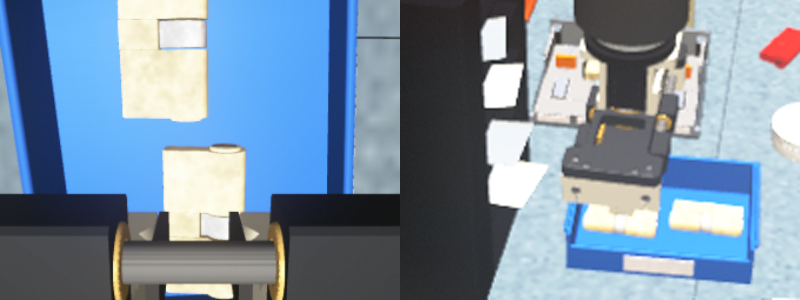

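apply_moves --targets '[{"dp":[0,0,0],"yaw":0},{"dp":[0,0,0],"yaw":0}]'

```text
time_s: 4.97
tcp_pos: [0.4108, -0.3093, 0.0338]
eef_rot: [180.0, 0.0, -89.9]
contact_force: [0.4, -0.6, -0.1]
gripper_width: 0.0025
gripper_force: 0.0
```

```bash
python3 - <<'E'
from h import *
from plant import get_state,cams
c,s=wrist("w4"); print(s)
rz=c["range_z"]; 
for v in range(225,345,8):
    d=ray(c,[(u,v) for u in range(270,371,10)])*rz[v,270:371:10][:,None]
    print(v,((d-c["t"])@c["R"])[:,2].round(3)*1000//1)
cv2.imwrite("pics/c4.png",cv2.resize(c["image"][200:350,240:400,::-1],(800,600),interpolation=2))
E
```

```text
{'time_s': 4.9667, 'joints': array([-1.50747707e+01,  1.79858915e+01, -3.30755560e+01,  2.75941945e-03,
       -3.89474454e+01,  1.51905443e+01]), 'qd': array([-0.06449556,  0.05554288, -0.04390524,  0.011762  ,  0.1385058 ,
       -0.04842281]), 'joint_torque': array([-4.39031537e-04, -4.51735461e+01,  1.96619421e+01,  4.66979161e+00,
        5.39511605e-02, -4.26464139e-04]), 'tcp_pos': array([ 0.41077505, -0.309289  ,  0.03376862]), 'eef_rot': array([ 1.79990963e+02,  6.56526946e-04, -8.98820802e+01]), 'contact_force': array([ 0.44056291, -0.56872828, -0.11635988]), 'moment': array([ 0.04597877, -0.10983942, -0.03816916]), 'gripper_force': 0.0, 'gripper_width': 0.002505570177655981}
225 [ 3.  3. 10.  9.  8.  9. 14. 15. 15.  4.  4.]
233 [ 4.  4. 15. 16. 17. 16. 19. 20. 20.  5.  4.]
241 [ 5.  3. 14. 17. 16. 16. 18. 21. 19.  3.  3.]
249 [ 4.  3. 14. 15. 16. 17. 19. 20. 20.  2.  3.]
257 [ 3.  3. 15. 16. 16. 16. 19. 21. 19.  4.  4.]
265 [104. 104. 104.  17.  17.  17.  19. 104. 105. 104. 104.]
273 [109. 109. 111.  15.  17.  16.  19. 107. 109. 109. 110.]
281 [115. 115. 115.  39.  34.  13.  19. 108. 116. 115. 116.]
289 [119. 120. 119.  48.  44.  15.  44. 110. 119. 119. 120.]
297 [122. 122. 122. 112.  53.  15.  53. 114. 122. 122. 122.]
305 [123. 122. 123. 112. 112. 113. 111. 117. 122. 123. 123.]
313 [123. 123. 122. 114. 115. 114. 114. 118. 122. 122. 122.]
321 [123. 123. 122. 116. 116. 116. 117. 119. 123. 123. 121.]
329 [123. 122. 123. 116. 117. 117. 117. 120. 122. 123. 123.]
337 [122. 122. 123. 116. 116. 116. 115. 120. 121. 123. 122.]
```

View pics/c4.png

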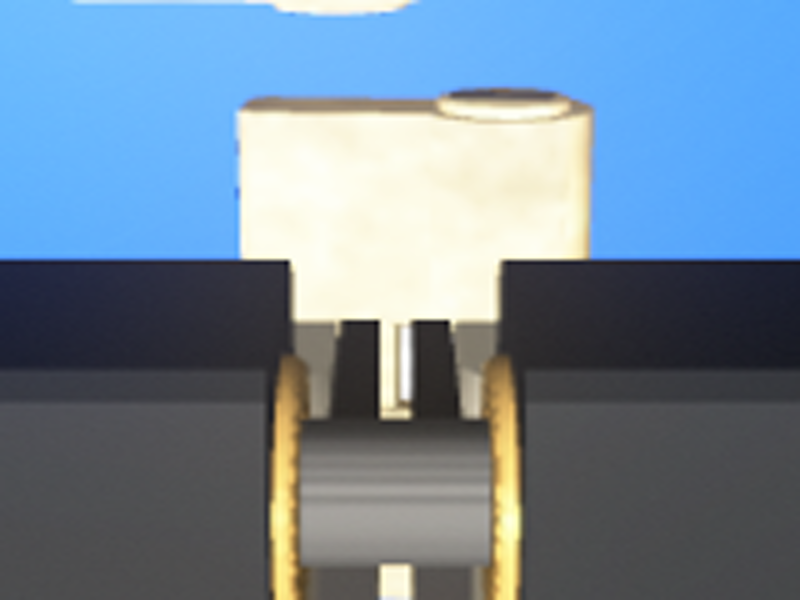

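```bash
python3 - <<'E'
from h import *
for f in("w3","w4"):
    c=dict(np.load(f+".npz")); rz=c["range_z"]; T=c["T_tool_cam"]
    for u in ((300,) if f=="w3" else (312,330)):
        for v in range(262,306,2):
            d=ray(c,[(u,v)])[0]*rz[v,u]; print(f,u,v,((d-c["t"])@c["R"]).round(4),(T[:3,:3]@d+T[:3,3]).round(4))
E
```

```text
w3 300 262 [ 0.4208 -0.3223  0.0159] [ 0.0129 -0.0097  0.0185]
w3 300 264 [ 0.4208 -0.3215  0.0164] [ 0.0121 -0.0096  0.018 ]
w3 300 266 [ 0.4208 -0.3203  0.0159] [ 0.011  -0.0097  0.0184]
w3 300 268 [ 0.4208 -0.3195  0.0163] [ 0.0101 -0.0097  0.0181]
w3 300 270 [ 0.4208 -0.3185  0.0164] [ 0.0091 -0.0097  0.018 ]
w3 300 272 [ 0.4208 -0.3174  0.0162] [ 0.0081 -0.0097  0.0181]
w3 300 274 [ 0.4209 -0.3164  0.0162] [ 0.0071 -0.0097  0.0182]
w3 300 276 [ 0.4209 -0.3154  0.0161] [ 0.006  -0.0097  0.0183]
w3 300 278 [ 0.4209 -0.3144  0.0161] [ 0.005  -0.0097  0.0183]
w3 300 280 [ 0.4209 -0.3135  0.0164] [ 0.0041 -0.0097  0.018 ]
w3 300 282 [ 0.4209 -0.3123  0.0158] [ 0.0029 -0.0098  0.0185]
w3 300 284 [ 0.4209 -0.3113  0.0159] [ 0.0019 -0.0098  0.0185]
w3 300 286 [ 0.4209 -0.3102  0.0158] [ 0.0008 -0.0098  0.0186]
w3 300 288 [ 0.421  -0.3091  0.0156] [-0.0002 -0.0098  0.0187]
w3 300 290 [ 0.421  -0.3076  0.0144] [-0.0017 -0.0099  0.0199]
w3 300 292 [ 0.421  -0.3072  0.0159] [-0.0022 -0.0098  0.0184]
w3 300 294 [ 0.421  -0.3062  0.0162] [-0.0031 -0.0098  0.0182]
w3 300 296 [ 0.421  -0.3049  
[... 2324 characters left out ...]
0.0148]
w4 330 284 [ 0.4069 -0.3198  0.0385] [ 0.0105  0.0039 -0.0047]
w4 330 286 [ 0.4069 -0.3194  0.0399] [ 0.0101  0.0039 -0.0061]
w4 330 288 [ 0.407  -0.3194  0.0422] [ 0.0101  0.0038 -0.0084]
w4 330 290 [ 0.4071 -0.3201  0.0462] [ 0.0108  0.0037 -0.0125]
w4 330 292 [ 0.4072 -0.3198  0.0476] [ 0.0105  0.0036 -0.0138]
w4 330 294 [ 0.4072 -0.3195  0.0491] [ 0.0102  0.0036 -0.0153]
w4 330 296 [ 0.4073 -0.3195  0.0511] [ 0.0102  0.0035 -0.0174]
w4 330 298 [ 0.4073 -0.3196  0.0532] [ 0.0103  0.0035 -0.0195]
w4 330 300 [ 0.4073 -0.319   0.0539] [ 0.0097  0.0035 -0.0201]
w4 330 302 [ 0.4075 -0.32    0.0581] [ 0.0107  0.0033 -0.0244]
w4 330 304 [ 0.4075 -0.3198  0.0594] [ 0.0105  0.0033 -0.0256]
```

The picture and depth show the jaws closed just above the cylinder. The visible fingertips sit at about the reported TCP height, roughly 20 mm higher than the data sheet implies. Nothing was touched, so I'll reopen and go down about 23 mm.

apply_moves --targets '[{"dp":[0,0,0.004],"yaw":0},{"dp":[0,0,0.004],"yaw":0},{"dp":[0,0,0.004],"yaw":0},{"dp":[0,0,0.004],"yaw":0},{"dp":[0,0,0.004],"yaw":0},{"dp":[0,0,0.004],"yaw":0},{"dp":[0,0,0.004],"yaw":0},{"dp":[0,0,0.004],"yaw":0},{"dp":[0,0,0.004],"yaw":0},{"dp":[0,0,0.004],"yaw":0}]' --grip -0.13

```text
time_s: 5.85
tcp_pos: [0.4109, -0.3092, 0.0378]
eef_rot: [-180.0, 0.0, -89.9]
contact_force: [0.1, 0.5, -0.4]
gripper_width: 0.049
gripper_force: 0.0
```

apply_moves --targets '[{"dp":[0,0,-0.008],"yaw":0},{"dp":[0,0,-0.016],"yaw":0},{"dp":[0,0,-0.022],"yaw":0},{"dp":[0,0,-0.026],"yaw":0},{"dp":[0,0,-0.027],"yaw":0},{"dp":[0,0,-0.027],"yaw":0},{"dp":[0,0,-0.027],"yaw":0}]'

```text
time_s: 6.43
tcp_pos: [0.4109, -0.3093, 0.0107]
eef_rot: [180.0, -0.0, -89.9]
contact_force: [0.2, 0.3, -0.4]
gripper_width: 0.0497
gripper_force: 0.0
```

apply_moves --targets '[{"dp":[0,0,0],"yaw":0},{"dp":[0,0,0],"yaw":0},{"dp":[0,0,0],"yaw":0},{"dp":[0,0,0],"yaw":0},{"dp":[0,0,0],"yaw":0},{"dp":[0,0,0],"yaw":0}]' --grip 1 --squeeze 30

```text
time_s: 6.93
tcp_pos: [0.4107, -0.3093, 0.011]
eef_rot: [180.0, -0.0, -89.9]
contact_force: [-0.5, 0.2, 3.8]
gripper_width: 0.0323
gripper_force: 30.0
```

apply_moves --targets '[{"dp":[0,0,0.03],"yaw":0},{"dp":[0,0,0.07],"yaw":0},{"dp":[0,0,0.1],"yaw":0},{"dp":[0.03,-0.01,0.12],"yaw":0},{"dp":[0.07,-0.02,0.12],"yaw":0},{"dp":[0.11,-0.027,0.12],"yaw":0},{"dp":[0.15,-0.027,0.12],"yaw":-7},{"dp":[0.17,-0.027,0.12],"yaw":-14},{"dp":[0.17,-0.027,0.12],"yaw":-21},{"dp":[0.17,-0.027,0.12],"yaw":-28},{"dp":[0.17,-0.027,0.12],"yaw":-35},{"dp":[0.17,-0.027,0.12],"yaw":-42},{"dp":[0.17,-0.027,0.12],"yaw":-49},{"dp":[0.17,-0.027,0.12],"yaw":-56},{"dp":[0.17,-0.027,0.12],"yaw":-63},{"dp":[0.17,-0.027,0.12],"yaw":-70},{"dp":[0.17,-0.027,0.12],"yaw":-77},{"dp":[0.17,-0.027,0.12],"yaw":-84},{"dp":[0.17,-0.027,0.12],"yaw":-87.4},{"dp":[0.17,-0.027,0.12],"yaw":-87.4}]'

```text
time_s: 8.6
tcp_pos: [0.5806, -0.336, 0.1301]
eef_rot: [180.0, -0.0, -177.4]
contact_force: [0.9, 0.6, -1.8]
gripper_width: 0.0321
gripper_force: 29.9
```

```bash
python3 - <<'E'
from h import *
from plant import cams
c,s=wrist("w5"); t=cams.capture("top"); np.savez("t5.npz",**t)
a=cv2.resize(c["image"][:,:,::-1],(400,300)); b=cv2.resize(t["image"][165:285,280:440,::-1],(400,300),interpolation=2)
cv2.imwrite("pics/c5.png",np.hstack([a,b])); print(s["joints"],s["eef_rot"])
E
```

```text
[-1.34604720e+01  2.42332490e+01 -7.02592831e+00 -2.66306076e-02
 -5.87861285e+01 -7.39738798e+01] [ 1.79965612e+02 -3.72629488e-02 -1.77448151e+02]
```

View pics/c5.png

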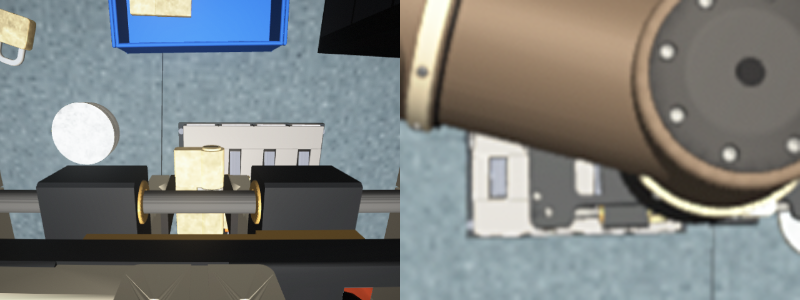

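The held cylinder is over lane 4. The wrist view shows the catches of lanes 3, 2 and 1 at half-scale (234,160), (269,160) and (303,160), and the apron's front edge at row 124.

```bash
python3 - <<'E'
from h import *
c=dict(np.load("w5.npz")); hsv=cv2.cvtColor(c["image"],cv2.COLOR_RGB2HSV); H,S,V=[hsv[...,i].astype(int) for i in range(3)]
print(S[290:340:6,470],V[290:340:6,470],S[275,480],V[275,480])
k=np.zeros(V.shape,np.uint8); k[285:345,440:640]=((S>14)|(V<175))[285:345,440:640]
for b in blobs(k,120):
    ys,xs=np.nonzero(b); P=onz(c,np.c_[xs,ys],.0165)[:,:2].astype(np.float32); q,wh,a=cv2.minAreaRect(P)
    print("px",xs.min(),xs.max(),ys.min(),ys.max(),P.mean(0).round(4),np.round(q,4),np.round(wh,4),round(a,1))
# apron front edge: rows where bright & unsaturated begins
e=[]
for u in range(385,630,10):
    col=(V[235:285,u]>190)&(S[235:285,u]<30); v=235+np.argmax(col)
    e.append((u,v))
P=onz(c,e,.015); f=np.polyfit(P[:,1],P[:,0],1); print("edge slope deg",np.degrees(np.arctan(-f[0])),"x at y=-.275",np.polyval(f,-.275),np.abs(P[:,0]-np.polyval(f,P[:,1])).max())
# left/right apron limits
for v in(260,270):
    ok=np.nonzero((V[v]>190)&(S[v]<30))[0]; ok=ok[(ok>340)&(ok<660)]; print(v,ok.min(),ok.max(),onz(c,[(ok.min(),v),(ok.max(),v)],.015).round(4))
# held cylinder end
m=np.zeros(V.shape,np.uint8); m[285:350,330:460]=((H>12)&(H<35)&(S>35)&(V>120))[285:350,330:460]
for b in blobs(m,300):
    for v in (310,320,330):
        xs=np.nonzero(b[v])[0]; print("cyl",v,xs.min(),xs.max(),onz(c,[(xs.min(),v),(xs.max(),v)],.137).round(4))
E
```

```text
[13 17  7  7  7  4 11  7 11] [19 44 72 73 71 71 71 70 69] 13 19
px 440 639 285 344 [ 0.633  -0.1659] [ 0.6334 -0.1637] [0.0491 0.1614] 2.3
edge slope deg 2.551884018519882 x at y=-.275 0.5758196266549015 7.712359996858709e-06
260 359 509 [[ 0.596  -0.3066  0.015 ]
 [ 0.5912 -0.1961  0.015 ]]
270 353 401 [[ 0.6039 -0.3105  0.015 ]
 [ 0.6024 -0.2751  0.015 ]]Traceback (most recent call last):
  File "<stdin>", line 21, in <module>
    return umr_minimum(a, axis, None, out, keepdims, initial, where)
ValueError: zero-size array to reduction operation minimum which has no identity
```

```bash
python3 - <<'E'
from h import *
c=dict(np.load("w5.npz")); g=cv2.cvtColor(c["image"],cv2.COLOR_RGB2GRAY); hsv=cv2.cvtColor(c["image"],cv2.COLOR_RGB2HSV); H,S,V=[hsv[...,i].astype(int) for i in range(3)]
print("row250",[(u,int(V[250,u])) for u in range(350,520,6)])
k=np.zeros(V.shape,np.uint8); k[235:266,362:505]=(V<185)[235:266,362:505]
for b in blobs(k,60):
    ys,xs=np.nonzero(b); P=onz(c,np.c_[xs,ys],.0165)[:,:2].astype(np.float32); q,wh,a=cv2.minAreaRect(P)
    print("px",xs.min(),xs.max(),ys.min(),ys.max(),P.mean(0).round(4),np.round(q,4),np.round(wh,4),round(a,1))
for v in(205,215,225):
    ok=np.nonzero((V[v]>170)&(S[v]<35))[0]; ok=ok[(ok>270)&(ok<540)]; print("apron",v,ok.min(),ok.max(),onz(c,[(ok.min(),v),(ok.max(),v)],.015)[:,:2].round(4))
e=[]
for u in range(300,515,8):
    col=(V[185:225,u]>170)&(S[185:225,u]<35); e.append((u,185+np.argmax(col)))
P=onz(c,e,.015); f=np.polyfit(P[:,1],P[:,0],1); print("edge deg",np.degrees(np.arctan(-f[0])),"x at y=-.275",np.polyval(f,-.275))
for v in (250,260,270):
    w=(H[v]>12)&(H[v]<40)&(S[v]>35)&(V[v]>100); xs=np.nonzero(w[265:372])[0]+265; print("cyl",v,xs.min(),xs.max(),onz(c,[(xs.min(),v),(xs.max(),v)],.137)[:,:2].round(4))
E
```

```text
row250 [(350, 242), (356, 243), (362, 227), (368, 187), (374, 195), (380, 194), (386, 203), (392, 223), (398, 221), (404, 219), (410, 218), (416, 217), (422, 70), (428, 192), (434, 193), (440, 95), (446, 214), (452, 213), (458, 211), (464, 211), (470, 210), (476, 62), (482, 193), (488, 191), (494, 130), (500, 207), (506, 206), (512, 130), (518, 173)]
px 365 386 238 265 [ 0.5852 -0.2956] [ 0.5887 -0.2953] [0.0205 0.0147] 1.9
px 403 504 238 265 [ 0.5862 -0.2344] [ 0.5862 -0.2376] [0.0204 0.0744] 2.5
apron 205 293 517 [[ 0.5576 -0.3561]
 [ 0.5504 -0.1971]]
apron 215 278 515 [[ 0.5652 -0.3665]
 [ 0.5577 -0.1973]]
apron 225 277 514 [[ 0.5725 -0.3671]
 [ 0.5649 -0.1968]]
edge deg 1.732813325368724 x at y=-.275 0.5490177195522737
cyl 250 278 358 [[ 0.5573 -0.3544]
 [ 0.5559 -0.3223]]
cyl 260 279 358 [[ 0.5615 -0.3539]
 [ 0.5601 -0.322 ]]
cyl 270 279 358 [[ 0.5657 -0.3538]
 [ 0.5643 -0.3217]]
```

apply_moves --targets '[{"dp":[0.005,0.001,-0.03],"yaw":0.1},{"dp":[0.01,0.001,-0.06],"yaw":0.1},{"dp":[0.014,0.001,-0.08],"yaw":0.1},{"dp":[0.014,0.001,-0.092],"yaw":0.1},{"dp":[0.014,0.001,-0.098],"yaw":0.1},{"dp":[0.014,0.001,-0.098],"yaw":0.1},{"dp":[0.014,0.001,-0.098],"yaw":0.1}]'

```text
time_s: 9.28
tcp_pos: [0.5952, -0.3355, 0.0336]
eef_rot: [-180.0, 0.0, -177.1]
contact_force: [0.8, 0.5, -1.4]
gripper_width: 0.0319
gripper_force: 29.9
```

apply_moves --targets '[{"dp":[0,0,-0.003],"yaw":0},{"dp":[0,0,-0.005],"yaw":0},{"dp":[0,0,-0.007],"yaw":0},{"dp":[0,0,-0.007],"yaw":0},{"dp":[0,0,-0.007],"yaw":0}]'

```text
time_s: 9.7
tcp_pos: [0.595, -0.3353, 0.0262]
eef_rot: [-180.0, 0.0, -177.2]
contact_force: [0.4, 0.7, -1.7]
gripper_width: 0.032
gripper_force: 29.9
```

apply_moves --targets '[{"dp":[0,0,-0.001],"yaw":0},{"dp":[0,0,-0.002],"yaw":0},{"dp":[0,0,-0.003],"yaw":0},{"dp":[0,0,-0.003],"yaw":0}]'

```text
time_s: 10.03
tcp_pos: [0.5952, -0.3353, 0.0231]
eef_rot: [-180.0, 0.0, -177.2]
contact_force: [0.5, 0.9, 0.6]
gripper_width: 0.0326
gripper_force: 29.9
```

apply_moves --targets '[{"dp":[0,0,0],"yaw":0},{"dp":[0,0,0],"yaw":0},{"dp":[0,0,0],"yaw":0},{"dp":[0,0,0.01],"yaw":0},{"dp":[0,0,0.03],"yaw":0},{"dp":[0,0,0.05],"yaw":0},{"dp":[0,0,0.06],"yaw":0},{"dp":[0,0,0.06],"yaw":0}]' --grip 0.045

```text
time_s: 10.7
tcp_pos: [0.5966, -0.3359, 0.0864]
eef_rot: [-179.9, 0.3, -177.2]
contact_force: [1.1, 0.1, -0.6]
gripper_width: 0.0419
gripper_force: 0.0
```

apply_moves --targets '[{"dp":[-0.03,-0.0015,0],"yaw":0},{"dp":[-0.056,-0.0025,0],"yaw":0},{"dp":[-0.056,-0.0025,0],"yaw":0},{"dp":[-0.056,-0.0025,0],"yaw":0},{"dp":[-0.056,-0.0025,0],"yaw":0},{"dp":[-0.056,-0.0025,0],"yaw":0},{"dp":[-0.056,-0.0025,0],"yaw":0},{"dp":[-0.056,-0.0025,0],"yaw":0},{"dp":[-0.056,-0.0025,0],"yaw":0}]' --grip 1

```text
time_s: 11.45
tcp_pos: [0.5391, -0.3377, 0.0825]
eef_rot: [180.0, -0.0, -177.2]
contact_force: [-0.0, 0.0, -0.4]
gripper_width: 0.0008
gripper_force: 0.0
```

```bash
python3 - <<'E'
from h import *
from plant import cams
c,s=wrist("w6"); t=cams.capture("side"); print(s["gripper_width"],s["tcp_pos"])
a=cv2.resize(c["image"][:,:,::-1],(400,300)); b=cv2.resize(t["image"][190:280,270:390,::-1],(400,300),interpolation=2)
cv2.imwrite("pics/c6.png",np.hstack([a,b]))
E
```

```text
0.0007977648765293242 [ 0.53913647 -0.33765507  0.08246846]
```

View pics/c6.png

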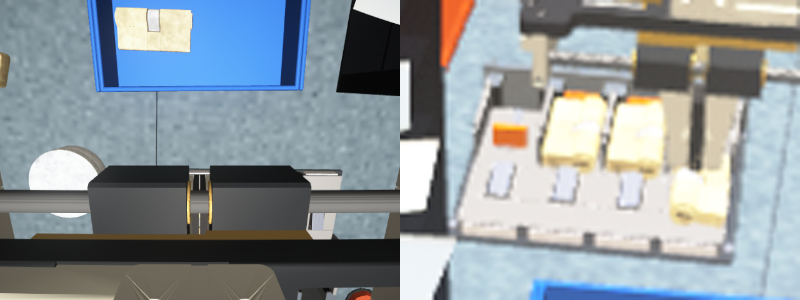

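The side view shows the cylinder flat and in line at lane 4, with the closed fingers behind and above it. Next I'll lower behind it and push.

apply_moves --targets '[{"dp":[0,0,-0.03],"yaw":0},{"dp":[0,0,-0.055],"yaw":0},{"dp":[0,0,-0.061],"yaw":0},{"dp":[0,0,-0.061],"yaw":0},{"dp":[0,0,-0.061],"yaw":0},{"dp":[0.008,0.0004,-0.061],"yaw":0},{"dp":[0.013,0.0006,-0.061],"yaw":0},{"dp":[0.017,0.0008,-0.061],"yaw":0},{"dp":[0.02,0.0009,-0.061],"yaw":0},{"dp":[0.023,0.001,-0.061],"yaw":0},{"dp":[0.026,0.0012,-0.061],"yaw":0},{"dp":[0.026,0.0012,-0.061],"yaw":0}]'

```text
time_s: 12.55
tcp_pos: [0.5636, -0.3364, 0.0222]
eef_rot: [180.0, -0.2, -177.2]
contact_force: [-5.7, 0.9, 4.8]
gripper_width: 0.0004
gripper_force: 2.9
```

apply_moves --targets '[{"dp":[0.003,0.0001,0],"yaw":0},{"dp":[0.006,0.0003,0],"yaw":0},{"dp":[0.009,0.0004,0],"yaw":0},{"dp":[0.009,0.0004,0],"yaw":0}]'

```text
time_s: 12.88
tcp_pos: [0.5726, -0.336, 0.0221]
eef_rot: [180.0, -0.2, -177.2]
contact_force: [-6.3, 0.9, 2.9]
gripper_width: 0.0007
gripper_force: 2.6
```

```bash
python3 - <<'E'
from h import *
from plant import cams,get_state
print(get_state()["contact_force"],get_state()["moment"])
t=cams.capture("side"); cv2.imwrite("pics/s7.png",cv2.resize(t["image"][200:275,290:390,::-1],(800,600),interpolation=2)); np.savez("s7.npz",**t)
hsv=cv2.cvtColor(t["image"],cv2.COLOR_RGB2HSV);H,S,V=[hsv[...,i].astype(int) for i in range(3)]
m=np.zeros(H.shape,np.uint8);k=(H>12)&(H<35)&(S>40)&(V>150);m[215:275,290:390]=k[215:275,290:390]
for b in blobs(m,30):
    ys,xs=np.nonzero(b);print(xs.min(),xs.max(),ys.min(),ys.max(),len(xs))
E
```

```text
[-6.26632797  0.94979788  2.88316747] [0.31224301 1.73159676 0.04921869]
309 331 217 233 90
337 386 218 225 133
331 356 228 254 215
312 329 230 241 89
361 369 237 255 103
```

apply_moves --targets '[{"dp":[0.003,0.0001,0],"yaw":0},{"dp":[0.006,0.0003,0],"yaw":0},{"dp":[0.009,0.0004,0],"yaw":0},{"dp":[0.012,0.0005,0],"yaw":0},{"dp":[0.015,0.0007,0],"yaw":0},{"dp":[0.018,0.0008,0],"yaw":0},{"dp":[0.018,0.0008,0],"yaw":0}]'

```text
time_s: 13.52
tcp_pos: [0.5899, -0.335, 0.0219]
eef_rot: [179.9, -0.2, -177.2]
contact_force: [-8.0, 1.2, 4.4]
gripper_width: 0.0004
gripper_force: 3.5
```

apply_moves --targets '[{"dp":[0.001,0,0],"yaw":0},{"dp":[0.002,0.0001,0],"yaw":0},{"dp":[0.003,0.0001,0],"yaw":0},{"dp":[0.004,0.0002,0],"yaw":0},{"dp":[0.004,0.0002,0],"yaw":0}]'

```text
time_s: 13.93
tcp_pos: [0.5932, -0.3348, 0.0219]
eef_rot: [179.9, -0.3, -177.2]
contact_force: [-7.4, 1.2, 5.6]
gripper_width: 0.0006
gripper_force: 4.2
```

apply_moves --targets '[{"dp":[0.001,0,0],"yaw":0},{"dp":[0.002,0.0001,0],"yaw":0},{"dp":[0.003,0.0001,0],"yaw":0},{"dp":[0.004,0.0002,0],"yaw":0},{"dp":[0.004,0.0002,0],"yaw":0}]'

```text
time_s: 14.35
tcp_pos: [0.5972, -0.3346, 0.0219]
eef_rot: [179.9, -0.3, -177.2]
contact_force: [-8.9, 1.8, 5.9]
gripper_width: 0.0003
gripper_force: 4.2
```

apply_moves --targets '[{"dp":[0.001,0,0],"yaw":0},{"dp":[0.002,0.0001,0],"yaw":0},{"dp":[0.002,0.0001,0],"yaw":0}]'

```text
time_s: 14.6
tcp_pos: [0.5992, -0.3345, 0.0219]
eef_rot: [179.9, -0.3, -177.2]
contact_force: [-8.6, 2.0, 5.4]
gripper_width: 0.0003
gripper_force: 4.2
```

apply_moves --targets '[{"dp":[0.0005,0,0],"yaw":0},{"dp":[0.001,0,0],"yaw":0},{"dp":[0.001,0,0],"yaw":0}]'

```text
time_s: 14.85
tcp_pos: [0.6001, -0.3345, 0.0219]
eef_rot: [179.9, -0.3, -177.2]
contact_force: [-8.7, 1.2, 5.9]
gripper_width: 0.0002
gripper_force: 4.4
```

apply_moves --targets '[{"dp":[0.0005,0,0],"yaw":0},{"dp":[0.001,0,0],"yaw":0},{"dp":[0.001,0,0],"yaw":0}]'

```text
time_s: 15.1
tcp_pos: [0.601, -0.3345, 0.0219]
eef_rot: [179.9, -0.3, -177.2]
contact_force: [-9.0, 1.5, 6.0]
gripper_width: -0.0001
gripper_force: 4.6
```

apply_moves --targets '[{"dp":[0.0005,0,0],"yaw":0},{"dp":[0.0008,0,0],"yaw":0},{"dp":[0.0008,0,0],"yaw":0}]'

```text
time_s: 15.35
tcp_pos: [0.6017, -0.3344, 0.0219]
eef_rot: [179.9, -0.3, -177.2]
contact_force: [-10.5, 1.1, 7.7]
gripper_width: 0.0005
gripper_force: 4.7
```

```bash
python3 - <<'E'
from h import *
from plant import cams,get_state
c,s=wrist("w8"); print(s["contact_force"],s["tcp_pos"])
t=cams.capture("side"); np.savez("s8.npz",**t)
a=cv2.resize(c["image"][200:320,220:420,::-1],(400,240),interpolation=2); b=cv2.resize(t["image"][205:265,295:385,::-1],(400,267),interpolation=2)[:240]
cv2.imwrite("pics/c8.png",np.hstack([a,b]))
E
```

```text
[-10.47316158   1.06303664   7.70193505] [ 0.60167197 -0.33444841  0.02187382]
```

apply_moves --targets '[{"dp":[-0.001,0,0],"yaw":0},{"dp":[-0.002,-0.0001,0],"yaw":0},{"dp":[-0.0025,-0.0001,0],"yaw":0},{"dp":[-0.0025,-0.0001,0],"yaw":0}]'

```text
time_s: 15.78
tcp_pos: [0.6015, -0.3347, 0.0219]
eef_rot: [180.0, -0.1, -177.2]
contact_force: [-3.9, 1.6, 3.1]
gripper_width: 0.0004
gripper_force: 2.3
```

apply_moves --targets '[{"dp":[-0.001,0,0],"yaw":0},{"dp":[-0.002,-0.0001,0],"yaw":0},{"dp":[-0.002,-0.0001,0],"yaw":0}]'

```text
time_s: 16.03
tcp_pos: [0.6005, -0.3351, 0.0219]
eef_rot: [-180.0, 0.0, -177.2]
contact_force: [-1.2, 0.7, 1.0]
gripper_width: 0.0
gripper_force: 0.8
```

apply_moves --targets '[{"dp":[-0.002,-0.0001,0],"yaw":0},{"dp":[-0.006,-0.0003,0],"yaw":0},{"dp":[-0.015,-0.0007,0],"yaw":0},{"dp":[-0.03,-0.0014,0.01],"yaw":0},{"dp":[-0.06,-0.0027,0.05],"yaw":0},{"dp":[-0.06,-0.0027,0.09],"yaw":0},{"dp":[-0.06,-0.0027,0.12],"yaw":0},{"dp":[-0.06,-0.0027,0.12],"yaw":0}]' --grip -0.13

```text
time_s: 16.7
tcp_pos: [0.5431, -0.34, 0.1507]
eef_rot: [-179.6, 0.6, -177.1]
contact_force: [2.5, -0.7, 1.6]
gripper_width: 0.0468
gripper_force: 0.0
```

apply_moves --targets '[{"dp":[-0.01,0.01,0.03],"yaw":7},{"dp":[-0.02,0.02,0.06],"yaw":14},{"dp":[-0.03,0.03,0.09],"yaw":21},{"dp":[-0.03,0.04,0.12],"yaw":28},{"dp":[-0.03,0.04,0.12],"yaw":35},{"dp":[-0.03,0.04,0.12],"yaw":42},{"dp":[-0.03,0.04,0.12],"yaw":49},{"dp":[-0.03,0.04,0.12],"yaw":56},{"dp":[-0.03,0.04,0.12],"yaw":63},{"dp":[-0.03,0.04,0.12],"yaw":70},{"dp":[-0.03,0.04,0.12],"yaw":77},{"dp":[-0.03,0.04,0.12],"yaw":84},{"dp":[-0.03,0.04,0.12],"yaw":87.2},{"dp":[-0.03,0.04,0.12],"yaw":87.2},{"dp":[-0.03,0.04,0.12],"yaw":87.2}]'

```text
time_s: 17.95
tcp_pos: [0.5098, -0.2979, 0.2618]
eef_rot: [-180.0, -0.0, -90.1]
contact_force: [0.5, 0.3, 0.8]
gripper_width: 0.0494
gripper_force: 0.0
```

```bash
python3 - <<'E'
from h import *
c,s=wrist("w9"); print(s["tcp_pos"],s["eef_rot"]); hsv=cv2.cvtColor(c["image"],cv2.COLOR_RGB2HSV); H,S,V=[hsv[...,i].astype(int) for i in range(3)]
m=((H>12)&(H<35)&(S>40)&(V>110)).astype(np.uint8); m=cv2.morphologyEx(m,cv2.MORPH_OPEN,np.ones((3,3)))
for b in blobs(m,150):
    ys,xs=np.nonzero(b); 
    if ys.mean()>265: continue
    P=onz(c,np.c_[xs,ys],.03)[:,:2]; print("px",xs.min(),xs.max(),ys.min(),ys.max(),len(xs),P.min(0).round(4),P.max(0).round(4))
m=np.zeros((480,640),np.uint8); nb=(H>90)&(H<130)&(S>100)
# spare 2 : non-blue inside bin hull
bl=max(blobs(nb.astype(np.uint8),500),key=lambda b:b.sum()); hull=cv2.convexHull(np.argwhere(bl)[:,::-1].astype(np.int32)); cv2.fillConvexPoly(m,hull,1)
for b in blobs(m.astype(bool)&~nb,500):
    ys,xs=np.nonzero(b); P=onz(c,np.c_[xs,ys],.02)[:,:2].astype(np.float32); q,wh,a=cv2.minAreaRect(P); print("spare",np.round(q,4),np.round(wh,4),a)
cv2.imwrite("pics/w9.png",cv2.resize(c["image"][60:300,:480,::-1],(800,400)))
E
```

```text
[ 0.50978524 -0.297856    0.26182018] [-1.79976966e+02 -3.58559515e-03 -9.01196893e+01]
px 579 639 0 113 5999 [ 0.2005 -0.4929] [ 0.2605 -0.3946]
px 560 639 115 302 10478 [ 0.161  -0.3931] [ 0.2605 -0.1986]
px 57 126 174 226 1802 [ 0.7037 -0.3373] [ 0.7743 -0.2845]
spare [ 0.3492 -0.3485] [0.006  0.1607] 3.273859739303589
spare [ 0.4268 -0.3831] [0.0335 0.0637] 0.6833671927452087
```

View pics/w9.png

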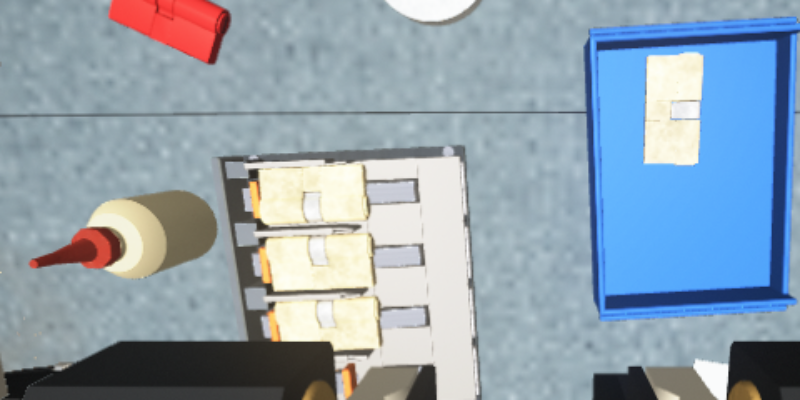

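Lane 4's cylinder is latched level with lanes 2 and 3: the rear edges sit at x≈368–378 in the crop and its catch is visible behind it. Now for spare_2.

apply_moves --targets '[{"dp":[-0.03,-0.03,-0.02],"yaw":0},{"dp":[-0.055,-0.055,-0.04],"yaw":0},{"dp":[-0.0835,-0.085,-0.06],"yaw":0},{"dp":[-0.0835,-0.085,-0.1],"yaw":0},{"dp":[-0.0835,-0.085,-0.14],"yaw":0},{"dp":[-0.0835,-0.085,-0.18],"yaw":0},{"dp":[-0.0835,-0.085,-0.2],"yaw":0},{"dp":[-0.0835,-0.085,-0.2],"yaw":0},{"dp":[-0.0835,-0.085,-0.2],"yaw":0}]'

```text
time_s: 18.75
tcp_pos: [0.4262, -0.3828, 0.0614]
eef_rot: [179.9, 0.0, -90.0]
contact_force: [0.4, -0.3, 1.2]
gripper_width: 0.0494
gripper_force: 0.0
```

apply_moves --targets '[{"dp":[0,0,-0.02],"yaw":0},{"dp":[0,0,-0.038],"yaw":0},{"dp":[0,0,-0.046],"yaw":0},{"dp":[0,0,-0.05],"yaw":0},{"dp":[0,0,-0.05],"yaw":0},{"dp":[0,0,-0.05],"yaw":0}]'

```text
time_s: 19.25
tcp_pos: [0.4276, -0.3832, 0.0132]
eef_rot: [-179.9, -0.1, -90.0]
contact_force: [-0.5, 0.1, -0.1]
gripper_width: 0.0495
gripper_force: 0.0
```

apply_moves --targets '[{"dp":[0,0,-0.0005],"yaw":0},{"dp":[0,0,-0.001],"yaw":0},{"dp":[0,0,-0.001],"yaw":0},{"dp":[0,0,-0.001],"yaw":0},{"dp":[0,0,-0.001],"yaw":0},{"dp":[0,0,-0.001],"yaw":0}]' --grip 1 --squeeze 30

```text
time_s: 19.75
tcp_pos: [0.4265, -0.3828, 0.0113]
eef_rot: [180.0, -0.0, -90.0]
contact_force: [-1.7, 1.1, 5.8]
gripper_width: 0.0323
gripper_force: 30.0
```

apply_moves --targets '[{"dp":[0,0,0.03],"yaw":0},{"dp":[0,0,0.07],"yaw":0},{"dp":[0,0,0.1],"yaw":0},{"dp":[0.03,0,0.12],"yaw":0},{"dp":[0.07,0,0.12],"yaw":0},{"dp":[0.11,0.01,0.12],"yaw":0},{"dp":[0.145,0.02,0.12],"yaw":-7},{"dp":[0.145,0.04,0.12],"yaw":-14},{"dp":[0.145,0.06,0.12],"yaw":-21},{"dp":[0.145,0.07,0.12],"yaw":-28},{"dp":[0.145,0.08,0.12],"yaw":-35},{"dp":[0.145,0.09,0.12],"yaw":-42},{"dp":[0.145,0.1,0.12],"yaw":-49},{"dp":[0.145,0.12,0.12],"yaw":-56},{"dp":[0.145,0.14,0.12],"yaw":-63},{"dp":[0.145,0.16,0.12],"yaw":-70},{"dp":[0.145,0.167,0.12],"yaw":-77},{"dp":[0.145,0.167,0.12],"yaw":-84},{"dp":[0.145,0.167,0.12],"yaw":-87.2},{"dp":[0.145,0.167,0.12],"yaw":-87.2}]'

```text
time_s: 21.42
tcp_pos: [0.5715, -0.2152, 0.1304]
eef_rot: [180.0, -0.0, -177.3]
contact_force: [-0.6, 0.5, -1.9]
gripper_width: 0.0322
gripper_force: 29.9
```

```bash
python3 - <<'E'
from h import *
c,s=wrist("w10"); print(s["tcp_pos"],s["eef_rot"],s["contact_force"],s["gripper_width"])
V=cv2.cvtColor(c["image"],cv2.COLOR_RGB2HSV)[...,2].astype(int); hsv=cv2.cvtColor(c["image"],cv2.COLOR_RGB2HSV); H,S=hsv[...,0].astype(int),hsv[...,1].astype(int)
for v in(215,225,250):
    # catch edges / apron edges: positions of strong horizontal gradient
    g=np.abs(np.diff(V[v])); us=[u for u in range(80,420) if g[u]>35 and g[u]==g[max(0,u-2):u+3].max()]
    P=onz(c,[(u+.5,v) for u in us],.015); print(v,[(u,round(p[0],4),round(p[1],4)) for u,p in zip(us,P)])
for v in (255,265):
    w=(H[v]>12)&(H[v]<40)&(S[v]>35)&(V[v]>100); xs=np.nonzero(w[265:375])[0]+265; print("cyl",v,xs.min(),xs.max(),onz(c,[(xs.min(),v),(xs.max(),v)],.137)[:,:2].round(4))
E
```

```text
[ 0.57151668 -0.21524318  0.13039992] [ 1.79977745e+02 -2.39552494e-02 -1.77302219e+02] [-0.55722552  0.45972151 -1.86850742] 0.03223511032650473
215 [(99, np.float64(0.5622), np.float64(-0.3737)), (346, np.float64(0.554), np.float64(-0.1971))]
225 [(100, np.float64(0.5695), np.float64(-0.3737)), (125, np.float64(0.5686), np.float64(-0.3555)), (346, np.float64(0.5613), np.float64(-0.1966)), (354, np.float64(0.561), np.float64(-0.1909))]
250 [(101, np.float64(0.5882), np.float64(-0.3746)), (102, np.float64(0.5882), np.float64(-0.3739)), (128, np.float64(0.5873), np.float64(-0.3547)), (144, np.float64(0.5867), np.float64(-0.3429)), (162, np.float64(0.5861), np.float64(-0.3297)), (199, np.float64(0.5848), np.float64(-0.3025)), (218, np.float64(0.5842), np.float64(-0.2887)), (254, np.float64(0.5829), np.float64(-0.2624)), (274, np.float64(0.5823), np.float64(-0.2478)), (358, np.float64(0.5794), np.float64(-0.1867))]
cyl 255 279 358 [[ 0.5504 -0.2332]
 [ 0.5489 -0.2014]]
cyl 265 358 358 [[ 0.5531 -0.201 ]
 [ 0.5531 -0.201 ]]
```

apply_moves --targets '[{"dp":[0.006,0.0005,-0.03],"yaw":0.1},{"dp":[0.012,0.001,-0.06],"yaw":0.1},{"dp":[0.018,0.001,-0.08],"yaw":0.1},{"dp":[0.018,0.001,-0.092],"yaw":0.1},{"dp":[0.018,0.001,-0.098],"yaw":0.1},{"dp":[0.018,0.001,-0.102],"yaw":0.1},{"dp":[0.018,0.001,-0.103],"yaw":0.1},{"dp":[0.018,0.001,-0.103],"yaw":0.1}]'

```text
time_s: 22.13
tcp_pos: [0.59, -0.2149, 0.0287]
eef_rot: [-180.0, 0.1, -177.1]
contact_force: [0.3, 0.8, -1.9]
gripper_width: 0.032
gripper_force: 29.9
```

apply_moves --targets '[{"dp":[0,0,-0.001],"yaw":0},{"dp":[0,0,-0.002],"yaw":0},{"dp":[0,0,-0.003],"yaw":0},{"dp":[0,0,-0.004],"yaw":0},{"dp":[0,0,-0.004],"yaw":0}]'

```text
time_s: 22.55
tcp_pos: [0.5899, -0.2148, 0.024]
eef_rot: [-180.0, 0.0, -177.1]
contact_force: [0.5, 0.5, -0.8]
gripper_width: 0.0322
gripper_force: 29.9
```

apply_moves --targets '[{"dp":[0,0,-0.0005],"yaw":0},{"dp":[0,0,-0.001],"yaw":0},{"dp":[0,0,-0.001],"yaw":0}]'

```text
time_s: 22.8
tcp_pos: [0.59, -0.2148, 0.0233]
eef_rot: [-180.0, 0.0, -177.1]
contact_force: [-1.3, 0.5, 3.4]
gripper_width: 0.0322
gripper_force: 30.0
```

apply_moves --targets '[{"dp":[0,0,0],"yaw":0},{"dp":[0,0,0],"yaw":0},{"dp":[0,0,0],"yaw":0},{"dp":[0,0,0.01],"yaw":0},{"dp":[0,0,0.03],"yaw":0},{"dp":[0,0,0.05],"yaw":0},{"dp":[0,0,0.06],"yaw":0},{"dp":[0,0,0.06],"yaw":0}]' --grip 0.045

```text
time_s: 23.47
tcp_pos: [0.5914, -0.2151, 0.086]
eef_rot: [-179.9, 0.3, -177.1]
contact_force: [1.0, 0.8, 0.2]
gripper_width: 0.042
gripper_force: 0.0
```

apply_moves --targets '[{"dp":[-0.03,-0.0015,0],"yaw":0},{"dp":[-0.055,-0.0025,0],"yaw":0},{"dp":[-0.055,-0.0025,0],"yaw":0},{"dp":[-0.055,-0.0025,0],"yaw":0},{"dp":[-0.055,-0.0025,0],"yaw":0},{"dp":[-0.055,-0.0025,0],"yaw":0},{"dp":[-0.055,-0.0025,0],"yaw":0},{"dp":[-0.055,-0.0025,0],"yaw":0},{"dp":[-0.055,-0.0025,0],"yaw":0}]' --grip 1

```text
time_s: 24.22
tcp_pos: [0.5349, -0.2172, 0.0825]
eef_rot: [180.0, -0.0, -177.1]
contact_force: [0.1, 0.5, 1.6]
gripper_width: 0.0005
gripper_force: 0.0
```

apply_moves --targets '[{"dp":[0,0,-0.03],"yaw":0},{"dp":[0,0,-0.055],"yaw":0},{"dp":[0,0,-0.061],"yaw":0},{"dp":[0,0,-0.061],"yaw":0},{"dp":[0,0,-0.061],"yaw":0},{"dp":[0.008,0.0004,-0.061],"yaw":0},{"dp":[0.013,0.0006,-0.061],"yaw":0},{"dp":[0.017,0.0008,-0.061],"yaw":0},{"dp":[0.02,0.0009,-0.061],"yaw":0},{"dp":[0.023,0.001,-0.061],"yaw":0},{"dp":[0.026,0.0012,-0.061],"yaw":0},{"dp":[0.029,0.0013,-0.061],"yaw":0},{"dp":[0.029,0.0013,-0.061],"yaw":0}]'

```text
time_s: 25.3
tcp_pos: [0.5626, -0.2161, 0.0218]
eef_rot: [180.0, -0.1, -177.1]
contact_force: [-3.9, -0.6, 2.7]
gripper_width: 0.0005
gripper_force: 2.5
```

apply_moves --targets '[{"dp":[0.003,0.0001,0],"yaw":0},{"dp":[0.006,0.0003,0],"yaw":0},{"dp":[0.009,0.0004,0],"yaw":0},{"dp":[0.009,0.0004,0],"yaw":0}]'

```text
time_s: 25.63
tcp_pos: [0.5716, -0.2157, 0.0219]
eef_rot: [180.0, -0.1, -177.1]
contact_force: [-5.4, -0.3, 3.3]
gripper_width: 0.0006
gripper_force: 2.7
```

apply_moves --targets '[{"dp":[0.003,0.0001,0],"yaw":0},{"dp":[0.006,0.0003,0],"yaw":0},{"dp":[0.009,0.0004,0],"yaw":0},{"dp":[0.012,0.0005,0],"yaw":0},{"dp":[0.015,0.0007,0],"yaw":0},{"dp":[0.016,0.0007,0],"yaw":0},{"dp":[0.016,0.0007,0],"yaw":0}]'

```text
time_s: 26.22
tcp_pos: [0.5869, -0.215, 0.0217]
eef_rot: [180.0, -0.2, -177.1]
contact_force: [-5.2, -0.5, 5.2]
gripper_width: 0.0002
gripper_force: 3.4
```

apply_moves --targets '[{"dp":[0.001,0,0],"yaw":0},{"dp":[0.002,0.0001,0],"yaw":0},{"dp":[0.003,0.0001,0],"yaw":0},{"dp":[0.004,0.0002,0],"yaw":0},{"dp":[0.005,0.0002,0],"yaw":0},{"dp":[0.005,0.0002,0],"yaw":0}]'

```text
time_s: 26.72
tcp_pos: [0.5916, -0.2149, 0.0217]
eef_rot: [180.0, -0.2, -177.1]
contact_force: [-7.6, -0.7, 4.4]
gripper_width: 0.0006
gripper_force: 3.7
```

apply_moves --targets '[{"dp":[0.001,0,0],"yaw":0},{"dp":[0.002,0.0001,0],"yaw":0},{"dp":[0.003,0.0001,0],"yaw":0},{"dp":[0.003,0.0001,0],"yaw":0}]'

```text
time_s: 27.05
tcp_pos: [0.5946, -0.2147, 0.0217]
eef_rot: [180.0, -0.2, -177.1]
contact_force: [-6.9, -0.6, 5.6]
gripper_width: 0.0004
gripper_force: 3.8
```

apply_moves --targets '[{"dp":[0.0005,0,0],"yaw":0},{"dp":[0.001,0,0],"yaw":0},{"dp":[0.001,0,0],"yaw":0}]'

```text
time_s: 27.3
tcp_pos: [0.5954, -0.2147, 0.0217]
eef_rot: [180.0, -0.2, -177.1]
contact_force: [-8.2, -0.6, 4.6]
gripper_width: 0.0006
gripper_force: 3.9
```

apply_moves --targets '[{"dp":[0.0005,0,0],"yaw":0},{"dp":[0.001,0,0],"yaw":0},{"dp":[0.001,0,0],"yaw":0}]'

```text
time_s: 27.55
tcp_pos: [0.5963, -0.2147, 0.0217]
eef_rot: [180.0, -0.2, -177.1]
contact_force: [-7.5, -0.7, 5.9]
gripper_width: 0.0005
gripper_force: 4.1
```

apply_moves --targets '[{"dp":[-0.001,0,0],"yaw":0},{"dp":[-0.002,-0.0001,0],"yaw":0},{"dp":[-0.003,-0.0001,0],"yaw":0},{"dp":[-0.003,-0.0001,0],"yaw":0}]'

```text
time_s: 27.88
tcp_pos: [0.5957, -0.2147, 0.0219]
eef_rot: [-180.0, 0.0, -177.1]
contact_force: [-2.6, -1.1, 1.7]
gripper_width: 0.0005
gripper_force: 1.4
```

apply_moves --targets '[{"dp":[-0.001,0,0],"yaw":0},{"dp":[-0.002,-0.0001,0],"yaw":0},{"dp":[-0.002,-0.0001,0],"yaw":0}]'

```text
time_s: 28.13
tcp_pos: [0.5942, -0.2147, 0.0219]
eef_rot: [-180.0, 0.1, -177.1]
contact_force: [0.1, -0.3, -0.4]
gripper_width: 0.0005
gripper_force: 0.0
```

apply_moves --targets '[{"dp":[-0.001,0,0],"yaw":0},{"dp":[-0.002,-0.0001,0],"yaw":0},{"dp":[-0.002,-0.0001,0],"yaw":0}]'

```text
time_s: 28.38
tcp_pos: [0.5917, -0.2148, 0.0218]
eef_rot: [180.0, 0.0, -177.1]
contact_force: [0.6, -0.3, 0.6]
gripper_width: 0.0004
gripper_force: 0.0
```

apply_moves --targets '[{"dp":[-0.006,-0.0003,0],"yaw":0},{"dp":[-0.02,-0.001,0.01],"yaw":0},{"dp":[-0.03,-0.0015,0.04],"yaw":0},{"dp":[-0.03,-0.002,0.08],"yaw":0},{"dp":[-0.03,-0.01,0.12],"yaw":7},{"dp":[-0.03,-0.02,0.16],"yaw":14},{"dp":[-0.03,-0.03,0.2],"yaw":21},{"dp":[-0.03,-0.04,0.24],"yaw":28},{"dp":[-0.04,-0.05,0.28],"yaw":35},{"dp":[-0.05,-0.06,0.32],"yaw":42},{"dp":[-0.06,-0.07,0.35],"yaw":49},{"dp":[-0.07,-0.07,0.354],"yaw":56},{"dp":[-0.074,-0.07,0.354],"yaw":63},{"dp":[-0.074,-0.068,0.354],"yaw":70},{"dp":[-0.074,-0.068,0.354],"yaw":77},{"dp":[-0.074,-0.068,0.354],"yaw":84},{"dp":[-0.074,-0.068,0.354],"yaw":87.1},{"dp":[-0.074,-0.068,0.354],"yaw":87.1},{"dp":[-0.074,-0.068,0.354],"yaw":87.1}]'

```text
time_s: 29.97
tcp_pos: [0.5173, -0.2828, 0.3757]
eef_rot: [180.0, 0.0, -90.1]
contact_force: [0.5, -0.1, -0.1]
gripper_width: 0.0003
gripper_force: 0.0
```

```bash
python3 - <<'E'
from h import *
c,s=wrist("w11"); print(s["tcp_pos"],s["eef_rot"],s["contact_force"])
hsv=cv2.cvtColor(c["image"],cv2.COLOR_RGB2HSV); H,S,V=[hsv[...,i].astype(int) for i in range(3)]
O=np.array([.607,-.2755]); a=np.radians(2.7); ex=np.array([np.cos(a),np.sin(a)]); ey=np.array([-np.sin(a),np.cos(a)])
from numpy import linspace
K=np.array([[c["fx"],0,c["cx"]],[0,c["fy"],c["cy"]],[0,0,1.]])
def px(P): return cv2.projectPoints(P,cv2.Rodrigues(c["R"])[0],c["t"],K,np.array([float(c["k1"]),0,0,0,0]))[0].reshape(-1,2)
rz=c["range_z"]
for n,ly in zip((4,3,2,1),(-60,-20,20,60)):
  for off in(-8,8):
    xs=np.arange(-40,75,1.5); P=np.array([[*(O+ex*x/1e3+ey*(ly+off)/1e3),.030] for x in xs]); uv=px(P).round().astype(int)
    st=""
    for u,v in uv:
        h,s_,vv=H[v,u],S[v,u],V[v,u]; st+="O" if h<14 and s_>130 else "B" if 12<h<35 and s_>40 and vv>110 else "d" if vv<150 else "."
    print("lane",n,off,st,"rear x",xs[st.find("BBB")],"px",uv[0],uv[-1])
c0=dict(np.load("w1.npz"))
E
```

```text
[ 0.5173066  -0.28280198  0.37572371] [ 1.79999063e+02  7.64998583e-03 -9.01083724e+01] [ 0.46303282 -0.13346166 -0.11814845]
lane 4 -8 ..........................BB.................BBBBBBBB..BBBB.....B..BBBBBBdddd rear x 27.5 px [277 148] [187 153]
lane 4 8 ......d............ddd.....BB...BBB..................B.........BBB...BBBBOddd rear x 8.0 px [278 161] [189 166]
lane 3 -8 ..........................BBB....BBB........BB......BB.........BBBB...BBB.ddd rear x -1.0 px [279 180] [191 185]
lane 3 8 ...........................BBB.........BBB....BBBBBB...............BBBBBBdddd rear x 0.5 px [280 193] [193 197]
lane 2 -8 .............ddddddddd....BB.B....BB...........................BBBB..BBBBOddd rear x 54.5 px [282 211] [195 215]
lane 2 8 ...........................BBB..B......BBB..BB.BBBBB.................BOBBdddd rear x 0.5 px [283 223] [197 227]
lane 1 -8 .......dddddd..ddddddddd.dddB.................BBBBB..B..BBB.........BBOBBdddd rear x 29.0 px [284 240] [199 245]
lane 1 8 ...........................BB....BBB..........B......BB....B.....B....BBBBddd rear x 9.5 px [285 252] [201 256]
```

All four lanes now show the cylinder's rear edge at x≈0, and both new cylinders stay put with the robot clear of them. I'm handing in.

```bash
python3 -c "
from plant import r
print(r.close_job())"
```

```text
the job is handed in; nothing more can be done
None
```

I loaded the two spare cylinders into the empty lanes, 1 and 4, and the final wrist-camera check showed each cylinder's rear end level with those in the full lanes, held with the arm clear. The job is handed in at about 30 s; peak pushing force was about 10.5 N in lane 4, above the 4–8 N guide, and about 8 N in lane 1.

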